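# Top up the docked tube rack, then hold its spring clamp open

## Task

While the spring lever keeps the blue rack clamped in its dock, put the two spare red-stoppered tubes from the foam tray into the rack's two empty pockets, pushed fully home, leaving the tubes already racked, the grey-stoppered tube and the other things on the bench where they are. Then swing the lever by its orange knob away from the rack, against its spring, right up to its stop, and finish while still holding it there, so that a colleague can lift out the full rack.

Things in the scene. Friction and masses are not known exactly. Their poses are not given: they have to be found in the camera images.
- dock: White rack dock fixed to the worktop: a plate 136 x 316 mm, top face 14 mm above the worktop, with aluminium fences (26 mm high behind the rack and at its left end, 8 mm in front). Origin on the worktop under the middle of the rack; y runs along the row of pockets (left seen from the robot), x away from the robot, z up. It turns up to 0.2 rad either way.
- rack: Blue open-sided rack, loose, 34 x 168 x 58 mm, one row of five square pockets 30 mm apart along its y. It lies on the dock between the fences, held by the spring lever's roller at its right (-y) end. Origin at the centre of its underside, axes as the dock's. Its top is 72 mm above the worktop.
- pocket_0 (a point): Centre of the floor of rack pocket 0 (y = -60 mm in the rack's frame), 22 mm above the worktop. The pocket is 15.5 mm square and 50 mm deep; a 3 mm chamfer widens its mouth to 21.5 mm. It may hold a tube or be empty.
- pocket_1 (a point): Centre of the floor of rack pocket 1 (y = -30 mm in the rack's frame), 22 mm above the worktop. The pocket is 15.5 mm square and 50 mm deep; a 3 mm chamfer widens its mouth to 21.5 mm. It may hold a tube or be empty.
- pocket_2 (a point): Centre of the floor of rack pocket 2 (y = +0 mm in the rack's frame), 22 mm above the worktop. The pocket is 15.5 mm square and 50 mm deep; a 3 mm chamfer widens its mouth to 21.5 mm. It may hold a tube or be empty.
- pocket_3 (a point): Centre of the floor of rack pocket 3 (y = +30 mm in the rack's frame), 22 mm above the worktop. The pocket is 15.5 mm square and 50 mm deep; a 3 mm chamfer widens its mouth to 21.5 mm. It may hold a tube or be empty.
- pocket_4 (a point): Centre of the floor of rack pocket 4 (y = +60 mm in the rack's frame), 22 mm above the worktop. The pocket is 15.5 mm square and 50 mm deep; a 3 mm chamfer widens its mouth to 21.5 mm. It may hold a tube or be empty.
- racked_0: Red-stoppered glass tube, 111 mm tall, body 12.6 mm across, stopper 16.5 mm across over the top 19 mm, 11 g, loose. Origin at the centre of its flat bottom, z up along the tube. Already stands in one of the rack's pockets, a different one each time; leave it there.
- racked_1: Red-stoppered glass tube, 111 mm tall, body 12.6 mm across, stopper 16.5 mm across over the top 19 mm, 11 g, loose. Origin at the centre of its flat bottom, z up along the tube. Already stands in one of the rack's pockets, a different one each time; leave it there.
- racked_2: Red-stoppered glass tube, 111 mm tall, body 12.6 mm across, stopper 16.5 mm across over the top 19 mm, 11 g, loose. Origin at the centre of its flat bottom, z up along the tube. Already stands in one of the rack's pockets, a different one each time; leave it there.
- spare_0: Red-stoppered glass tube, 111 mm tall, body 12.6 mm across, stopper 16.5 mm across over the top 19 mm, 11 g, loose. Origin at the centre of its flat bottom, z up along the tube. A spare: it stands in a square hole of the foam tray, its bottom 10 mm above the worktop, hole about 14 mm wide and 22 mm deep.
- spare_1: Red-stoppered glass tube, 111 mm tall, body 12.6 mm across, stopper 16.5 mm across over the top 19 mm, 11 g, loose. Origin at the centre of its flat bottom, z up along the tube. A spare: it stands in a square hole of the foam tray, its bottom 10 mm above the worktop, hole about 14 mm wide and 22 mm deep.
- grey_tube: The same tube with a grey stopper, in the foam tray beside the spares; leave it. Origin at the centre of its bottom.
- foam_tray: White polystyrene tube tray, fixed, 216 x 96 x 32 mm, long side along its x, which points roughly to the robot's left. The spares and the grey tube stand along its middle (x axis), 41 mm apart, in an order that varies. Origin at the centre of its underside.
- lever: Spring lever at the right (-y) end of the dock: two aluminium strips 18 mm wide (upper face 59 mm above the worktop) with a black rubber roller between them and an upright orange knob at the tip. Origin on the pivot axis, 30 mm above the worktop; the lever points along its -x, z up. At rest it points along the dock's -x, towards the robot, the roller pressing on the rack's end.
- lever_knob (a point): Point on the axis of the orange knob, 130 mm from the pivot axis and 83 mm above the worktop. The knob is round, 16 mm across (19 mm at its foot), and stands from 59 to 105 mm above the worktop.
- lever_pivot (a point): Point on the lever's upright pivot axis, at (x, y) = (55, -96) mm in the dock's frame, 84 mm above the worktop.
- clamp (a joint): Angle of the spring lever: 0 with its roller on the rack; grows as the lever swings away from the rack (counter-clockwise from above, the knob going to the right, the dock's -y); 0.90 rad at the rubber stop post, where it goes no further. The torsion spring pulls it back: about 4 N at the knob at rest, 8 N at the stop.
- cup_0: Bystander: specimen cup with a yellow lid, 64 mm across, 66 mm tall. Origin at the centre of its underside.
- cup_1: Bystander: specimen cup with a yellow lid, 64 mm across, 66 mm tall. Origin at the centre of its underside.
- cup_2: Bystander: specimen cup with a red lid, 58 mm across, 66 mm tall. Origin at the centre of its underside.
- red_bottle: Bystander: small white reagent bottle with a red cap, 36 mm across, 62 mm tall. Origin at the centre of its underside.
- timer: Bystander: white countdown timer, 66 x 66 x 19 mm. Origin at the centre of its underside.

How it is judged:
On the way, in this order (a step that is already met when the one before it is completed fails the run):
1. both spare tubes stand fully home in pockets of the rack beside the tubes already there, with the rack still clamped ((distance between spare_0 and pocket_0 below 0.006 m or distance between spare_0 and pocket_1 below 0.006 m or distance between spare_0 and pocket_2 below 0.006 m or distance between spare_0 and pocket_3 below 0.006 m or distance between spare_0 and pocket_4 below 0.006 m) and (distance between spare_1 and pocket_0 below 0.006 m or distance between spare_1 and pocket_1 below 0.006 m or distance between spare_1 and pocket_2 below 0.006 m or distance between spare_1 and pocket_3 below 0.006 m or distance between spare_1 and pocket_4 below 0.006 m) and distance of each of racked_0, racked_1, racked_2 from where it was at the start of the episode below 0.015 m and value of joint clamp below 0.15 rad), for 0.2 s.
2. the lever is swung to its stop and held there (value of joint clamp above 0.85 rad and contact force between any of the fingers, the arm and lever above 4 N), for 0.5 s.
At the end, for the whole second after the job is handed in: The robot holds the lever (over 4 N) at its stop: above 0.85 of 0.90 rad, off the rack; both spares stand in pockets, bottom within 6 mm of the floor's centre; the racked tubes are within 15 mm of where they were; rack still in the dock (origins under 22 mm apart, 0.1 rad level, 0.08 rad square) (all of step 2 and (distance between spare_0 and pocket_0 below 0.006 m or distance between spare_0 and pocket_1 below 0.006 m or distance between spare_0 and pocket_2 below 0.006 m or distance between spare_0 and pocket_3 below 0.006 m or distance between spare_0 and pocket_4 below 0.006 m) and (distance between spare_1 and pocket_0 below 0.006 m or distance between spare_1 and pocket_1 below 0.006 m or distance between spare_1 and pocket_2 below 0.006 m or distance between spare_1 and pocket_3 below 0.006 m or distance between spare_1 and pocket_4 below 0.006 m) and distance of each of racked_0, racked_1, racked_2 from where it was at the start of the episode below 0.015 m and contact force between lever and rack below 0.5 N and distance between rack and dock below 0.022 m and angle between rack's own z axis and vertical below 0.1 rad and angle between the y axis of rack and the y axis of dock, either way round below 0.08 rad); the arm keeps its last pose, push and grip.
It fails at once if a tube that was already racked is taken out or shifted (more than 30 mm) (distance of any of racked_0, racked_1, racked_2 from where it was at the start of the episode above 0.03 m).
It fails at once if the grey-stoppered tube is moved (more than 30 mm) (distance of grey_tube from where it was at the start of the episode above 0.03 m).
It fails at once if a cup, the bottle or the timer is pushed more than 40 mm (distance of any of cup_0, cup_1, cup_2, red_bottle, timer from where it was at the start of the episode above 0.04 m).
It also fails if it takes over 72 s, if anything falls off the work surface, if the arm or the gripper's body presses on something with over 40 N, if the wrist force passes 120 N, or if a joint passes its speed limit or range.

## Robot

A 6-joint arm with a two-finger parallel gripper is mounted at the origin on a cart in front of the work surface, level with it; the furniture and walls round the work are solid. World frame = base frame: x ahead of the robot, y to its left, z up, the work surface at z = 0. Lengths are in m, angles in rad, forces in N, time in s.
With the tool pointing down it reaches from about 0.425 to 0.95 m from the base axis. Payload 3.5 kg.
Tool frame: the origin (TCP) lies midway between the tips of the shut fingers; the grasp point (between the pads) lies ctrl.grasp_offset behind it (ctrl.grasp_offset is the distance from the TCP to the grasp point, in m); x points along the fingers, y is the direction in which the jaws open and shut, and the axes are right-handed (so a half turn about x gives the same grasp; the last joint's range is limited). The gripper opens to 85 mm and grips with 20 to 120 N. Pads are 22 mm wide; open, the fingers measure 114 mm over their backs; the gripper's body (76 mm by 85 mm) begins 54 mm behind the grasp point. The pads swing forward as they close: fully open they stand 13 mm farther back than shut.
Start: joints at [0.967, 0.286, 1.577, -0, 1.279, -0.15], TCP at [0.296, 0.607, 0.231] pointing down, gripper open.
Joint ranges: [-2.77, 2.77], [-0.9, 2.22], [0.21, 2.48], [-1.53, 4.67], [0.24, 2.81], [-2.84, 2.84]. Speed limits (rad/s): [2.79, 2.79, 3.14, 3.14, 3.14, 3.14].

## Interface

Orientations are given as a unit quaternion [x, y, z, w].
In Python, from plant import readout, read_camera, sign_off, ctrl gives the robot as it stands.
- The arm moves only by the tool drive_tool, never from a script. Its argument "steps" is a list of rows, each a list of 5 numbers: the shift along the tool's x, y, z in cm, then the turn about the tool's x in degrees, then the opening, from 0 (shut) to 1 (fully open). A call has 1 to 10 rows; each row shifts and turns the commanded pose from where the row before left it, along the tool's axes as they then stand; what a row does not reach is not made up. A row lasts 1/10 s, in which the tool goes at most 50 mm and 8.59 degrees, less where a joint would pass 70% of its speed; a pose out of reach is approached as far as the arm can. A call is refused whole if a number of a shift passes 5 or a number of a turn 8.59, either way. A call with a gripper value outside its range is refused whole. The fingers move at their own pace and stop on an object; "force" is the grip in N (left out, the last holds). Time passes only in rows, so rows that do not move let the fingers close. It gives the time, the measured TCP pose, the force and the opening at its end, in the units of the state.
- readout.get_state(): the state, without advancing time (a new reading comes with each control period).
- read_camera(name): name is "scene" or "top" or "wrist"; returns a dict with "frame" (384x512x3 uint8, red, green, blue), "vertical_fov" (degrees; the focal length in pixels is half the picture's height over the tangent of half this angle, whatever the lens; pixels are square), "cx", "cy" (the principal point, pixels), "k1" (the pictures are not rectified: a ray, as slopes to the right and down, at radius r is drawn at 1 + k1 r^2 times it, then the intrinsics apply), "eye" and "orientation" of the camera in the world. Camera axes: x right, y up, looking along -z (the intrinsics and any distortion apply to the point x, -y, -z); pixel columns grow to the right and rows downward; lengths in m; the calibration is good to about 2 mm. A picture is of the moment at which its call begins. There is no depth.
- sign_off(): hands the job in, once; it reports no verdict.
The state is a dict: "time": time; "qpos": joint angles; "dq": joint speeds; "joint_efforts": joint torques, N m; "eef_pos": TCP position; "tcp_rot": TCP orientation; "contact_force": force on the tool from outside, world axes, zero at the start; "wrist_torque": the same for the moment, N m; "opening": opening from 0.0 (shut) to 1.0 (fully open).
Only numpy, scipy, OpenCV 4.12 (cv2) and the standard library are available. Lean on these libraries where they do the work, as an engineer would, in place of code of your own. Each camera call takes 0.05 s, during which the arm holds its last target. There are 200 camera calls.

## Working session

There is one attempt and no reset: what is moved stays moved. The work goes in short steps, Python scripts to look and compute and a tool call to move; the robot and the scene stay as the last step left them, time stands still between calls to the robot, and variables do not carry over. Pictures are saved under pics/ and viewed, about 8 in all and at most 12, crops included, and the job is handed in when it is done.

Besides the shell and the picture viewer there is one more tool, called after "Call:" by a JSON object that holds its "name" and its "arguments", one argument or row to a line. drive_tool: Moves the arm, as the interface text tells. Its arguments: {"type":"object","properties":{"steps":{"type":"array","items":{"type":"array","items":{"type":"number"}}},"force":{"type":"number"}},"required":["steps"]}

```bash
mkdir -p pics; ls; cat > h.py <<'E'
import numpy as np, cv2
from plant import readout, read_camera, sign_off, ctrl
from scipy.spatial.transform import Rotation as R
def grab(n,f):
    c=read_camera(n); cv2.imwrite('pics/'+f,c['frame'][:,:,::-1]); np.save('pics/'+n+'.npy',c,allow_pickle=True); return c
def load(n): return np.load('pics/'+n+'.npy',allow_pickle=True).item()
def ray(c,u,v):
    H=c['frame'].shape[0]; f=H/2/np.tan(np.radians(c['vertical_fov'])/2)
    d=np.array([(u-c['cx'])/f,(v-c['cy'])/f]); rd=np.hypot(*d); r=rd
    for _ in range(30): r=rd/(1+c['k1']*r*r)
    s=d*(r/rd if rd>0 else 1)
    w=R.from_quat(c['orientation']).apply([s[0],-s[1],-1]); return np.array(c['eye']),w
def onz(c,u,v,z):
    e,w=ray(c,u,v); return e+w*(z-e[2])/w[2]
def proj(c,p):
    q=R.from_quat(c['orientation']).inv().apply(np.array(p)-c['eye']); s=np.array([q[0],-q[1]])/-q[2]
    H=c['frame'].shape[0]; f=H/2/np.tan(np.radians(c['vertical_fov'])/2)
    s=s*(1+c['k1']*(s@s)); return np.array([s[0]*f+c['cx'],s[1]*f+c['cy']])
def blobs(c,lo,hi,amin=15):
    h=cv2.cvtColor(c['frame'],cv2.COLOR_RGB2HSV); m=cv2.inRange(h,lo,hi)
    if lo[0]==0: m|=cv2.inRange(h,(172,lo[1],lo[2]),(180,255,255))
    n,l,s,ce=cv2.connectedComponentsWithStats(m)
    return [(ce[i].round(1).tolist(),s[i].tolist()) for i in range(1,n) if s[i][4]>=amin]
E
python3 - <<'E'
from h import *
for n in('top','scene','wrist'):
    c=grab(n,n+'0.png'); print(n,c['eye'],c['orientation'],c['vertical_fov'],c['k1'],c['cx'],c['cy'])
print(readout.get_state(),ctrl.grasp_offset)
c=load('top')
print('red',blobs(c,(0,120,70),(6,255,255)));print('or',blobs(c,(8,150,100),(18,255,255)));print('blue',blobs(c,(100,120,50),(125,255,255),60))
E
```

```text
pics
top [0.49360317 0.01439734 1.30816196] [-0.01991947  0.02517248  0.71097771 -0.70248149] 52.337337463023786 -0.10560781594827207 256.85738866573575 186.36976240651228
scene [-0.56685491  0.70653814  0.68877846] [-0.26383631  0.4632813   0.74478705 -0.40131422] 45.05496118343754 -0.01813302617717455 260.6165795628715 197.15531143156215
wrist [0.219052   0.64353569 0.37275537] [-0.14054583 -0.08606638  0.52302702  0.83623094] 62.20311752969185 -0.018880803640182135 257.1604366572898 195.81974447842526
{'time': 0.15, 'qpos': array([ 9.67008616e-01,  2.87027943e-01,  1.57785898e+00, -8.80964077e-06,
        1.27858668e+00, -1.50000379e-01]), 'dq': array([ 0.00124726, -0.00120699, -0.00332707,  0.0002035 ,  0.00029856,
        0.00086561]), 'joint_efforts': array([ 9.98654978e-04, -4.06605256e+01, -2.93139428e+01, -9.56899567e-05,
        3.97710915e-03, -2.34993917e-05]), 'eef_pos': array([0.29558097, 0.60626802, 0.23021118]), 'tcp_rot': array([ 0.15844463,  0.68922542, -0.1596835 ,  0.68874146]), 'contact_force': array([ 0.07069866,  0.41832852, -0.26117348]), 'wrist_torque': array([ 0.01148505,  0.02760211, -0.05979755]), 'opening': 0.9988681115972767} 0.0187
red [([132.1, 120.8], [122, 103, 22, 37, 403]), ([134.3, 152.9], [130, 149, 10, 9, 67]), ([219.2, 178.8], [217, 177, 5, 5, 19]), ([199.8, 182.2], [198, 180, 5, 5, 19]), ([180.4, 185.5], [178, 184, 6, 4, 19]), ([370.5, 202.6], [368, 201, 6, 5, 21]), ([122.9, 211.9], [114, 203, 19, 19, 288]), ([373.4, 215.4], [371, 214, 6, 4, 21]), ([36.8, 225.7], [31, 221, 13, 11, 59])]
or [([235.2, 201.3], [233, 199, 6, 5, 19])]
blue [([89.9, 84.1], [58, 70, 64, 26, 931]), ([104.7, 96.9], [80, 95, 47, 5, 72]), ([203.8, 184.2], [177, 174, 53, 20, 486])]
```

```bash
python3 -c "
import cv2
for n in('top','scene'):
    i=cv2.imread('pics/%s0.png'%n); cv2.imwrite('pics/%s0b.png'%n,cv2.resize(i,(800,600),interpolation=2))"
```

```text
(no output)
```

View pics/top0b.png

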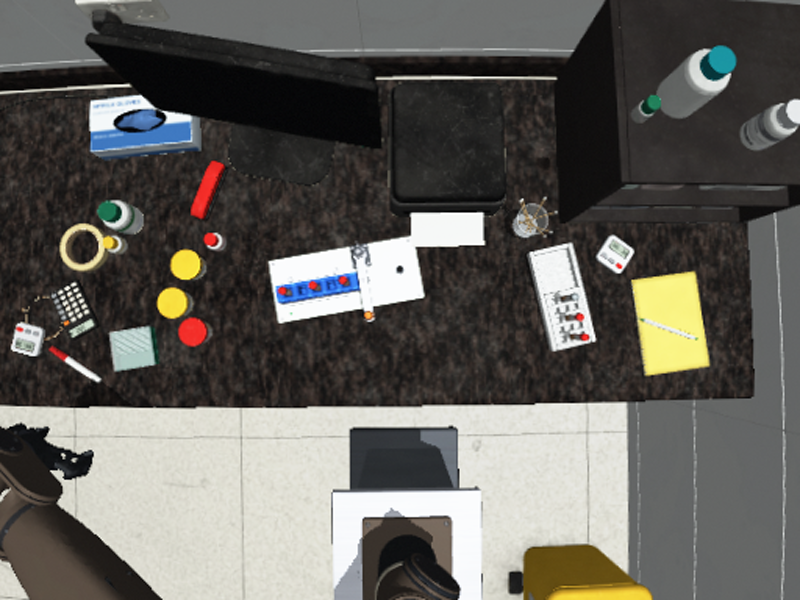

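View pics/scene0b.png

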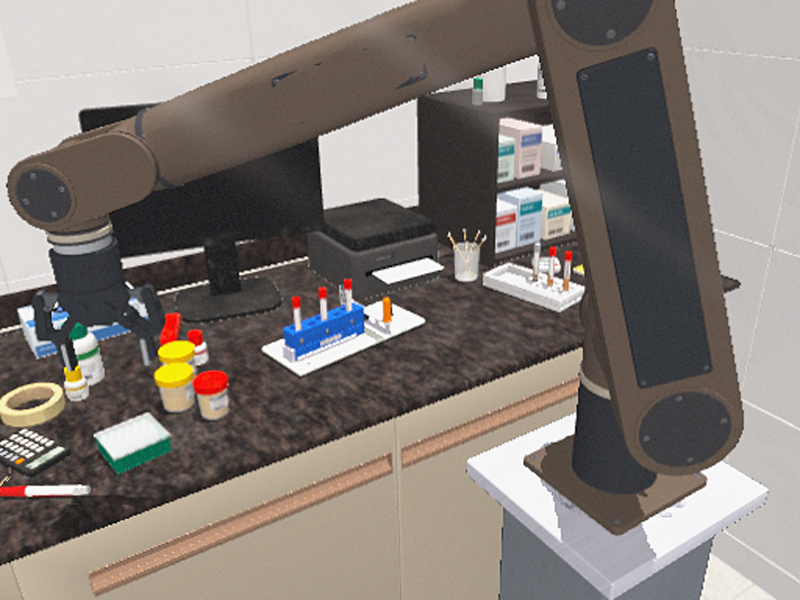

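The top view shows the dock and blue rack at about (200,182), with racked stoppers at (180,185), (200,182) and (219,179). The orange knob is at (235,201). In the tray, the grey tube is at about (365,190) and the spares are at (370,203) and (373,215). The scene view agrees: the tubes look like they are in pockets 0, 2 and 4, with the grey one farthest from the robot.

```bash
python3 - <<'E'
from h import *
c=load('top')
for n,u,v,z in[('r4',180.4,185.5,.13),('r2',199.8,182.2,.13),('r0',219.2,178.8,.13),('s_far',370.5,202.6,.118),('s_near',373.4,215.4,.118),('knob',235.2,201.3,.105)]:
    print(n,onz(c,u,v,z).round(4))
# white plates: dock and tray
h=cv2.cvtColor(c['frame'],cv2.COLOR_RGB2HSV)
m=cv2.inRange(h,(0,0,150),(180,60,255))
for n,z,(x0,y0,x1,y1) in[('dock',.014,(160,140,280,215)),('tray',.032,(330,150,388,230))]:
    mm=np.zeros_like(m); mm[y0:y1,x0:x1]=m[y0:y1,x0:x1]
    cs,_=cv2.findContours(mm,cv2.RETR_EXTERNAL,cv2.CHAIN_APPROX_NONE)
    k=max(cs,key=cv2.contourArea)[:,0]
    P=np.array([onz(c,u,v,z)[:2] for u,v in k]); r=cv2.minAreaRect((P*1000).astype(np.float32)); print(n,r)
e=[onz(c,u,v,.13) for u,v in((180.4,185.5),(219.2,178.8))]
print('rack yaw',np.arctan2(-(e[0]-e[1])[0],(e[0]-e[1])[1]),np.linalg.norm(e[0]-e[1]))
print(R.from_quat(readout.get_state()['tcp_rot']).as_matrix().round(3))
E
```

```text
r4 [0.5742 0.2368 0.13  ]
r2 [0.5835 0.1777 0.13  ]
r0 [0.5931 0.1189 0.13  ]
s_far [ 0.5154 -0.3442  0.118 ]
s_near [ 0.4759 -0.3522  0.118 ]
knob [0.5251 0.0722 0.105 ]
dock ((614.2207641601562, 95.55401611328125), (167.66744995117188, 383.9747009277344), 15.038783073425293)
tray ((561.0618896484375, -334.76727294921875), (215.34339904785156, 96.51433563232422), 12.203521728515625)
rack yaw 0.15907840394590173 0.11946262220517531
[[-0.001  0.438  0.899]
 [-0.002  0.899 -0.438]
 [-1.    -0.002 -0.   ]]
```

```bash
cat >> h.py <<'E'
def plan(wps,g,st=None,vmax=4.3):
    """wps: (x,y,z,yaw_deg or None,nmin); prints rows from present pose"""
    s=readout.get_state(); p=np.array(s['eef_pos']); M=R.from_quat(s['tcp_rot']).as_matrix(); yaw=np.degrees(np.arctan2(M[1,1],M[0,1]))
    rows=[]
    for x,y,z,yw,n in wps:
        t=np.array([x,y,z]); dy=0 if yw is None else yw-yaw
        n=max(n,int(np.ceil(max(np.linalg.norm(t-p)*100/vmax,abs(dy)/8.4))))
        p0=p.copy(); y0=yaw
        for i in range(1,n+1):
            a=np.radians(yaw); d=(p0+(t-p0)*i/n-p)*100
            sh=np.round([-d[2],d[0]*np.cos(a)+d[1]*np.sin(a),d[0]*np.sin(a)-d[1]*np.cos(a)],2 if np.linalg.norm(d)<1 else 1)
            tr=round(-(y0+dy*i/n-yaw),1); rows.append([*(sh+0.0).tolist(),tr,g])
            p=p+np.array([sh[1]*np.cos(a)+sh[2]*np.sin(a),sh[1]*np.sin(a)-sh[2]*np.cos(a),-sh[0]])/100; yaw-=tr
    for i in range(0,len(rows),10): print(str(rows[i:i+10]).replace(' ',''))
    print('end',p.round(4),round(yaw,1))
def pose():
    s=readout.get_state(); M=R.from_quat(s['tcp_rot']).as_matrix()
    print('t',round(s['time'],2),'p',np.round(s['eef_pos'],4),'yaw',round(float(np.degrees(np.arctan2(M[1,1],M[0,1]))),2),'tilt',M[:,0].round(3),'F',np.round(s['contact_force'],1),'op',round(s['opening'],3))
E
python3 - <<'E'
from h import *
pose(); plan([(.5,.36,.23,30,0),(.57,0,.23,-30,0),(.44,-.33,.25,-78.5,0)],1)
E
```

```text
t 0.15 p [0.2956 0.6063 0.2302] yaw 64.0 tilt [-0.001 -0.002 -1.   ] F [ 0.1  0.4 -0.3] op 0.999
[[0.0,-1.6,3.6,np.float64(4.3),1],[0.0,-1.4,3.8,np.float64(4.2),1],[0.0,-1.1,3.9,np.float64(4.3),1],[0.0,-0.8,3.9,np.float64(4.2),1],[0.0,-0.5,3.9,np.float64(4.3),1],[0.0,-0.2,4.0,np.float64(4.2),1],[0.0,0.1,4.0,np.float64(4.3),1],[0.0,0.4,4.0,np.float64(4.2),1],[0.0,-1.3,3.9,np.float64(6.7),1],[0.0,-0.9,3.9,np.float64(6.6),1]]
[[0.0,-0.4,4.1,np.float64(6.7),1],[0.0,0.1,4.1,np.float64(6.7),1],[0.0,0.5,4.0,np.float64(6.6),1],[0.0,1.0,4.0,np.float64(6.7),1],[0.0,1.5,3.8,np.float64(6.7),1],[0.0,1.9,3.6,np.float64(6.6),1],[0.0,2.3,3.4,np.float64(6.7),1],[-0.2,0.6,3.9,np.float64(5.4),1],[-0.2,0.9,3.8,np.float64(5.4),1],[-0.3,1.3,3.7,np.float64(5.4),1]]
[[-0.2,1.7,3.6,np.float64(5.4),1],[-0.2,1.9,3.4,np.float64(5.3),1],[-0.2,2.3,3.2,np.float64(5.4),1],[-0.2,2.6,3.0,np.float64(5.4),1],[-0.3,2.8,2.8,np.float64(5.4),1],[-0.2,3.1,2.4,np.float64(5.4),1]]
end [ 0.44   -0.3298  0.2502] -78.5
```

Call:
{"name": "drive_tool", "arguments": {
  "steps": [
    [0,-1.6,3.6,4.3,1],
    [0,-1.4,3.8,4.2,1],
    [0,-1.1,3.9,4.3,1],
    [0,-0.8,3.9,4.2,1],
    [0,-0.5,3.9,4.3,1],
    [0,-0.2,4.0,4.2,1],
    [0,0.1,4.0,4.3,1],
    [0,0.4,4.0,4.2,1],
    [0,-1.3,3.9,6.7,1],
    [0,-0.9,3.9,6.6,1]
  ]
}}

```text
time: 1.15
eef_pos: [0.5164, 0.2795, 0.2308]
tcp_rot: [0.423, 0.566, -0.424, 0.566]
contact_force: [0.4, 0.1, -0.8]
opening: 0.997
```

Call:
{"name": "drive_tool", "arguments": {
  "steps": [
    [0,-0.4,4.1,6.7,1],
    [0,0.1,4.1,6.7,1],
    [0,0.5,4.0,6.6,1],
    [0,1.0,4.0,6.7,1],
    [0,1.5,3.8,6.7,1],
    [0,1.9,3.6,6.6,1],
    [0,2.3,3.4,6.7,1],
    [-0.2,0.6,3.9,5.4,1],
    [-0.2,0.9,3.8,5.4,1],
    [-0.3,1.3,3.7,5.4,1]
  ]
}}

```text
time: 2.15
eef_pos: [0.5264, -0.1106, 0.2378]
tcp_rot: [-0.656, -0.263, 0.657, -0.262]
contact_force: [0.7, -0.5, 0.3]
opening: 0.998
```

Call:
{"name": "drive_tool", "arguments": {
  "steps": [
    [-0.2,1.7,3.6,5.4,0.6],
    [-0.2,1.9,3.4,5.3,0.6],
    [-0.2,2.3,3.2,5.4,0.6],
    [-0.2,2.6,3.0,5.4,0.6],
    [-0.3,2.8,2.8,5.4,0.6],
    [-0.2,3.1,2.4,5.4,0.6],
    [0,0,0,0,0.6],
    [0,0,0,0,0.6]
  ]
}}

```text
time: 2.95
eef_pos: [0.4398, -0.3297, 0.2509]
tcp_rot: [-0.703, -0.071, 0.704, -0.07]
contact_force: [-0.3, -0.1, -0.4]
opening: 0.598
```

```bash
sed -i 's/tr=round(-(y0+dy\*i\/n-yaw),1)/tr=round(float(-(y0+dy*i\/n-yaw)),1)/' h.py; python3 - <<'E'
from h import *
pose(); c=grab('wrist','w1.png'); print(c['eye'])
for p in((.5154,-.3442,.121),(.4759,-.3522,.121)): print(proj(c,p))
print(blobs(c,(0,120,70),(6,255,255),60))
E
```

```text
t 2.95 p [ 0.4398 -0.3297  0.2509] yaw -78.57 tilt [-0.     0.001 -1.   ] F [-0.3 -0.1 -0.4] op 0.598
[ 0.5203751  -0.31289368  0.39356552]
[293.16420054 101.14817037]
[291.49660363 149.7115609 ]
[([418.1, 16.9], [412, 10, 13, 15, 133]), ([293.8, 104.0], [285, 95, 19, 19, 281]), ([292.8, 152.2], [284, 142, 19, 21, 295])]
```

View pics/w1.png

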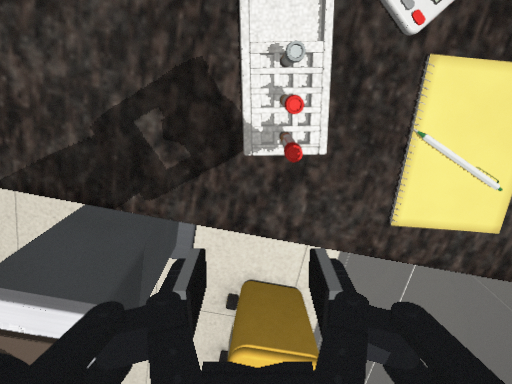

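The wrist view shows the grey tube at (294,51) and spares at (294,104) and (293,152), close to the top-camera predictions.

```bash
python3 - <<'E'
from h import *
c=load('wrist')
for u,v in((293.8,104.),(292.8,152.2),(294,51)): print(onz(c,u,v,.120).round(4))
n=onz(c,292.8,152.2,.120); print(n)
plan([(n[0],n[1],.16,-78.5,4),(n[0],n[1],.072,None,4)],.6)
E
```

```text
[ 0.5133 -0.3454  0.12  ]
[ 0.4738 -0.354   0.12  ]
[ 0.5526 -0.3361  0.12  ]
[ 0.47384239 -0.35395972  0.12      ]
[[2.3,0.8,-0.7,0.0,0.6],[2.2,0.8,-0.7,0.0,0.6],[2.3,0.7,-0.7,0.0,0.6],[2.3,0.8,-0.7,0.0,0.6],[2.2,0.0,0.0,-0.0,0.6],[2.2,0.0,0.0,-0.0,0.6],[2.2,0.0,0.0,-0.0,0.6],[2.2,0.0,0.0,-0.0,0.6]]
end [ 0.4738 -0.3537  0.0718] -78.5
```

Call:
{"name": "drive_tool", "arguments": {
  "steps": [
    [2.3,0.7,-0.7,0,0.6],
    [2.2,0.8,-0.8,0,0.6],
    [2.3,0.7,-0.7,0,0.6],
    [2.3,0.7,-0.7,0,0.6],
    [2.2,0,0,-0.8,0.6],
    [2.2,0,0,0,0.6],
    [2.2,0,0,0,0.6],
    [2.2,0,0,0,0.6],
    [0,0,0,0,0.6],
    [0,0,0,0,0.3]
  ],
  "force": 25
}}

```text
time: 4.0
eef_pos: [0.4749, -0.3507, 0.0723]
tcp_rot: [-0.703, -0.077, 0.703, -0.076]
contact_force: [-0.2, 0.7, 1.3]
opening: 0.445
```

Call:
{"name": "drive_tool", "arguments": {
  "steps": [
    [0,0,0,0,0],
    [0,0,0,0,0],
    [0,0,0,0,0],
    [0,0,0,0,0],
    [0,0,0,0,0]
  ]
}}

```text
time: 4.5
eef_pos: [0.4753, -0.3529, 0.074]
tcp_rot: [0.704, 0.075, -0.702, 0.077]
contact_force: [-0.7, -0.2, 6.3]
opening: 0.178
```

```bash
python3 - <<'E'
from h import *
pose(); c=grab('wrist','w2.png'); print(blobs(c,(0,120,70),(6,255,255),60)); print(proj(c,readout.get_state()['eef_pos']+np.array([0,0,.05])))
E
```

```text
t 4.5 p [ 0.4753 -0.3529  0.074 ] yaw -77.71 tilt [ 0.002 -0.002 -1.   ] F [-0.7 -0.2  6.3] op 0.178
[([505.0, 16.1], [496, 2, 16, 30, 353]), ([262.2, 218.8], [240, 190, 46, 57, 2075]), ([257.0, 314.9], [237, 285, 41, 60, 2049])]
[259.15725174 328.20325462]
```

Call:
{"name": "drive_tool", "arguments": {
  "steps": [
    [-0.3,0,0,0,0],
    [-1,0,0,0,0],
    [-2.5,0,0,0,0],
    [-3.5,0,0,0,0],
    [-3.5,0,0,0,0],
    [-3.5,0,0,0,0],
    [-2,0,0,0,0],
    [0,0,0,0,0]
  ]
}}

```text
time: 5.35
eef_pos: [0.4758, -0.3532, 0.24]
tcp_rot: [0.705, 0.074, -0.701, 0.078]
contact_force: [-0.2, -1.1, -0.4]
opening: 0.175
```

```bash
python3 - <<'E'
from h import *
pose(); c=grab('wrist','w3.png'); s=grab('scene','s3.png'); grab('top','t3.png')
b=blobs(c,(0,120,70),(6,255,255),60); print(b); print(blobs(s,(0,120,70),(6,255,255),30))
p=readout.get_state()['eef_pos']; print([proj(c,p+np.array([0,0,z])).round(1) for z in(.03,.04,.05)],[proj(s,p+np.array([0,0,z])).round(1) for z in(-.07,.0,.04)])
cv2.imwrite('pics/w3b.png',np.hstack([c['frame'][:,:,::-1][:,130:390],s['frame'][:,:,::-1][60:,330:]]) if 0 else c['frame'][:,:,::-1])
E
```

```text
t 5.35 p [ 0.4758 -0.3532  0.24  ] yaw -77.7 tilt [ 0.005 -0.005 -1.   ] F [-0.2 -1.1 -0.4] op 0.175
[([389.3, 50.3], [383, 43, 13, 15, 126]), ([257.8, 142.7], [249, 133, 19, 20, 294]), ([257.0, 314.4], [236, 286, 42, 57, 1977])]
[([353.1, 160.2], [351, 157, 5, 7, 32]), ([221.9, 181.1], [220, 178, 5, 7, 34]), ([205.6, 186.7], [203, 183, 6, 8, 42]), ([188.8, 192.7], [186, 189, 7, 8, 42]), ([108.9, 209.3], [102, 200, 15, 21, 223]), ([124.8, 215.1], [120, 210, 10, 12, 85]), ([134.3, 244.4], [123, 237, 24, 16, 305]), ([7.6, 314.0], [0, 311, 17, 7, 114])]
[array([253.3, 288.1]), array([253.2, 302.6]), array([253.1, 319.3])] [array([363.9, 149.7]), array([365.5, 129.2]), array([366.5, 117.2])]
```

View pics/w3.png

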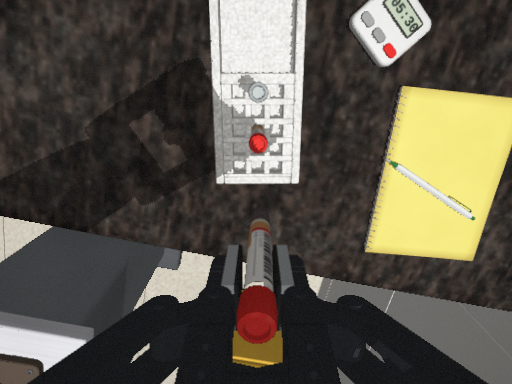

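The tube is held upright between the pads: stopper at (257,325), bottom at (260,226). The second spare (258,143) and the grey tube (258,92) are still in the tray.

```bash
python3 - <<'E'
from h import *
c=load('wrist'); s=readout.get_state(); p=s['eef_pos']; M=R.from_quat(s['tcp_rot']).as_matrix()
f=c['frame'].astype(int)
# stopper disc: red mask contours; tube pixel columns near bottom
h=cv2.cvtColor(c['frame'],cv2.COLOR_RGB2HSV)
for v in(222,228,234,240,260):print(v,[tuple(x) for x in f[v,244:276:2]][::2])
for dz in(-.064,.0,.047): print(dz,proj(c,p-M[:,0]*dz*-1*-1 if 0 else p-M[:,0]*(dz)))
for u,v,z in((260,225,.176),(257,328,.287)):
    q=onz(c,u,v,z); print((M.T@(q-p)).round(4))
plan([(.56,-.05,.245,-30,0),(0.5795,.20,.245,9.1,0)],0)
E
```

```text
222 [(np.int64(47), np.int64(44), np.int64(40)), (np.int64(52), np.int64(47), np.int64(46)), (np.int64(90), np.int64(86), np.int64(77)), (np.int64(101), np.int64(76), np.int64(54)), (np.int64(101), np.int64(72), np.int64(44)), (np.int64(103), np.int64(85), np.int64(64)), (np.int64(67), np.int64(64), np.int64(56)), (np.int64(63), np.int64(57), np.int64(54))]
228 [(np.int64(53), np.int64(48), np.int64(43)), (np.int64(45), np.int64(42), np.int64(39)), (np.int64(101), np.int64(73), np.int64(48)), (np.int64(103), np.int64(32), np.int64(34)), (np.int64(106), np.int64(31), np.int64(34)), (np.int64(100), np.int64(40), np.int64(30)), (np.int64(94), np.int64(67), np.int64(45)), (np.int64(66), np.int64(63), np.int64(58))]
234 [(np.int64(47), np.int64(44), np.int64(39)), (np.int64(59), np.int64(51), np.int64(45)), (np.int64(126), np.int64(124), np.int64(120)), (np.int64(101), np.int64(102), np.int64(106)), (np.int64(118), np.int64(118), np.int64(115)), (np.int64(85), np.int64(83), np.int64(81)), (np.int64(90), np.int64(76), np.int64(75)), (np.int64(63), np.int64(59), np.int64(57))]
240 [(np.int6
[... 535 characters left out ...]
t64(123)), (np.int64(133), np.int64(132), np.int64(128)), (np.int64(92), np.int64(91), np.int64(89)), (np.int64(43), np.int64(44), np.int64(43)), (np.int64(47), np.int64(45), np.int64(41))]
-0.064 [253.55028224 210.53779681]
0.0 [253.5167008 254.4177204]
0.047 [253.47539263 313.82688675]
[0.0575 0.0045 0.0085]
[-0.0535  0.0013  0.0012]
[[-0.1,-3.4,-1.9,-6.0,0],[-0.2,-3.3,-2.2,-5.9,0],[-0.1,-3.0,-2.5,-6.0,0],[-0.2,-2.7,-2.8,-6.0,0],[-0.1,-2.4,-3.1,-5.9,0],[-0.2,-2.1,-3.3,-6.0,0],[-0.1,-1.7,-3.6,-5.9,0],[-0.1,-1.3,-3.6,-6.0,0],[0.0,-1.8,-3.8,-6.5,0],[0.0,-1.4,-3.9,-6.5,0]]
[[0.0,-0.9,-4.1,-6.6,0],[0.0,-0.4,-4.2,-6.5,0],[0.0,0.0,-4.2,-6.5,0],[0.0,0.5,-4.1,-6.5,0]]
end [0.5792 0.1998 0.2445] 9.1
```

Call:
{"name": "drive_tool", "arguments": {
  "steps": [
    [-0.1,-3.4,-1.9,-6,0],
    [-0.2,-3.3,-2.2,-6,0],
    [-0.1,-3.0,-2.5,-6,0],
    [-0.2,-2.7,-2.8,-6,0],
    [-0.1,-2.4,-3.1,-5.9,0],
    [-0.2,-2.1,-3.3,-6,0],
    [-0.1,-1.7,-3.6,-5.9,0],
    [-0.1,-1.3,-3.6,-6,0],
    [0,-1.8,-3.8,-6.5,0],
    [0,-1.4,-3.9,-6.5,0]
  ]
}}

```text
time: 6.5
eef_pos: [0.5652, 0.0339, 0.2434]
tcp_rot: [-0.566, -0.424, 0.568, -0.421]
contact_force: [0.1, -0.4, 0.8]
opening: 0.178
```

Call:
{"name": "drive_tool", "arguments": {
  "steps": [
    [0,-1.0,-4.1,-6.5,0],
    [0,-0.7,-4.3,-6.5,0],
    [0,-0.3,-4.3,-6.5,0],
    [0,0,-4.4,-6.5,0],
    [0,0,0,0,0],
    [0,0,0,0,0]
  ]
}}

```text
time: 7.1
eef_pos: [0.5663, 0.2055, 0.2437]
tcp_rot: [0.457, 0.539, -0.46, 0.538]
contact_force: [0.8, 0.8, 1.0]
opening: 0.179
```

```bash
python3 - <<'E'
from h import *
pose(); c=grab('wrist','w4.png'); s=grab('scene','s4.png')
print(blobs(c,(0,120,70),(6,255,255),60)); print(blobs(s,(0,120,70),(6,255,255),30))
a=c['frame'][:,:,::-1][:,90:420]; b=cv2.resize(s['frame'][:,:,::-1][60:252,150:278],None,fx=2,fy=2)
b=b[:384]; cv2.imwrite('pics/c4.png',np.hstack([a,b]))
E
```

```text
t 7.1 p [0.5663 0.2055 0.2437] yaw 9.18 tilt [-0.004 -0.001 -1.   ] F [0.8 0.8 1. ] op 0.179
[([507.1, 3.1], [499, 0, 13, 10, 72]), ([272.0, 154.0], [263, 144, 19, 21, 315]), ([271.5, 221.3], [252, 210, 28, 23, 253]), ([256.8, 315.0], [236, 286, 42, 59, 2054])]
[([221.9, 181.1], [220, 178, 5, 7, 34]), ([205.6, 186.7], [203, 183, 6, 8, 42]), ([188.9, 193.0], [186, 189, 7, 8, 41]), ([108.9, 209.3], [102, 200, 15, 21, 223]), ([124.7, 215.1], [120, 210, 10, 12, 85]), ([134.3, 244.4], [123, 237, 24, 16, 304]), ([7.6, 314.0], [0, 311, 17, 7, 114])]
```

View pics/c4.png

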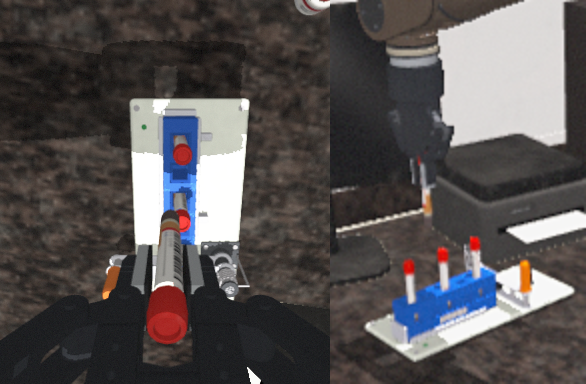

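The wrist half of the crop shows the empty pocket 3 mouth at about (271,173) and the tube bottom at about (260,222). The scene half confirms a small lean, with the bottom towards -y at about (199,166). I'll triangulate the bottom.

```bash
python3 - <<'E'
from h import *
c=load('wrist'); s=load('scene'); st=readout.get_state(); p=st['eef_pos']; M=R.from_quat(st['tcp_rot']).as_matrix()
def tri(a,b):
    (e1,d1),(e2,d2)=a,b; t=np.linalg.lstsq(np.c_[d1,-d2],e2-e1,rcond=None)[0]; q1=e1+d1*t[0];q2=e2+d2*t[1]; return (q1+q2)/2,np.linalg.norm(q1-q2)
b,err=tri(ray(c,260,222),ray(s,199,166)); print('bottom',b.round(4),err,'tool',(M.T@(b-p)).round(4))
for z in(.170,.176,.18): q=onz(c,260,222,z); print(z,q.round(4),(M.T@(q-p)).round(4))
print('r4',onz(c,272,154,.131).round(4),'r2',onz(c,271.5,219,.131).round(4))
r4,e=tri(ray(c,272,154),ray(s,188.9,192.5)); print('r4 tri',r4.round(4),e)
# dark pocket mouth
print('p3',onz(c,271,173,.072).round(4), 'expect px',proj(c,(.579,.2073,.072)), 'scene bottom expect',proj(s,p+[0,0,-.064]))
E
```

```text
bottom [0.5652 0.206  0.2037] 0.00660326642877219 tool [ 0.041  -0.0013 -0.0024]
0.17 [0.5684 0.1949 0.17  ] [0.0747 0.0002 0.0091]
0.176 [0.568  0.1975 0.176 ] [0.0687 0.0002 0.0065]
0.18 [0.5677 0.1992 0.18  ] [0.0647 0.0001 0.0047]
r4 [0.5712 0.2389 0.131 ] r2 [0.5808 0.1824 0.131 ]
r4 tri [0.5714 0.2385 0.1287] 5.402788165050896e-05
p3 [0.5781 0.2079 0.072 ] expect px [271.79297184 173.7185501 ] scene bottom expect [198.98785457 173.668077  ]
```

```bash
python3 - <<'E'
from h import *
c=load('wrist'); s=load('scene'); st=readout.get_state(); p=st['eef_pos']; M=R.from_quat(st['tcp_rot']).as_matrix()
a=np.linspace(0,2*np.pi,48)
for bot in(.064,.056,.048):
  for tilt in(0,.06,.1):
    ax=-M[:,0]*np.cos(tilt)-M[:,2]*np.sin(tilt); g=p-M[:,0]*.018
    B=g-ax*(bot+.018)
    def ring(h,r):
        u=M[:,1]; w=np.cross(ax,u); return [B+ax*h+r*(np.cos(t)*u+np.sin(t)*w) for t in a]
    def box(cam,P): q=np.array([proj(cam,x) for x in P]); return q.min(0).round(0).tolist()+q.max(0).round(0).tolist()
    print(bot,tilt,'W top',box(c,ring(111,0) if 0 else ring(.111,.00825)),'bot',box(c,ring(0,.0063)),'S bot',box(s,ring(0,.0063)),'stop bottom',box(s,ring(.092,.00825)))
f=s['frame']; print('scene column colours'); 
for v in range(134,174,2): print(v,[tuple(map(int,f[v,u])) for u in range(194,204,2)])
E
python3 -c "
import cv2;a=cv2.imread('pics/w4.png')[190:384,190:330];b=cv2.imread('pics/s4.png')[110:207,165:235]
import numpy as np
cv2.imwrite('pics/c5.png',np.hstack([cv2.resize(a,(420,582),interpolation=cv2.INTER_NEAREST),cv2.resize(b,(380,582)[::1],interpolation=cv2.INTER_NEAREST)]))"
```

```text
0.064 0 W top [240.0, 314.0, 284.0, 349.0] bot [251.0, 208.0, 269.0, 224.0] S bot [197.0, 173.0, 201.0, 175.0] stop bottom [193.0, 142.0, 199.0, 144.0]
0.064 0.06 W top [240.0, 309.0, 284.0, 347.0] bot [251.0, 214.0, 269.0, 231.0] S bot [198.0, 172.0, 203.0, 174.0] stop bottom [193.0, 142.0, 199.0, 144.0]
0.064 0.1 W top [240.0, 305.0, 284.0, 345.0] bot [251.0, 219.0, 269.0, 236.0] S bot [199.0, 172.0, 204.0, 174.0] stop bottom [193.0, 142.0, 199.0, 144.0]
0.056 0 W top [238.0, 330.0, 286.0, 367.0] bot [251.0, 212.0, 269.0, 229.0] S bot [197.0, 170.0, 201.0, 172.0] stop bottom [193.0, 139.0, 199.0, 141.0]
0.056 0.06 W top [238.0, 323.0, 286.0, 363.0] bot [251.0, 218.0, 269.0, 235.0] S bot [198.0, 170.0, 202.0, 172.0] stop bottom [193.0, 139.0, 199.0, 142.0]
0.056 0.1 W top [238.0, 319.0, 286.0, 360.0] bot [251.0, 222.0, 269.0, 240.0] S bot [199.0, 169.0, 203.0, 171.0] stop bottom [193.0, 139.0, 199.0, 142.0]
0.048 0 W top [237.0, 348.0, 288.0, 387.0] bot [250.0, 217.0, 270.0, 234.0] S bot [196.0, 168.0, 201.0, 169.0] stop bottom [193.0, 137.0, 199.0, 139.0]
0.048 0.06 W top [237.0, 3
[... 1181 characters left out ...]
 (207, 198, 197), (228, 218, 211), (92, 88, 83), (62, 61, 59)]
158 [(63, 54, 49), (201, 199, 200), (198, 137, 88), (90, 73, 57), (68, 67, 65)]
160 [(59, 50, 49), (186, 183, 193), (199, 144, 100), (111, 76, 45), (60, 58, 59)]
162 [(44, 40, 38), (177, 94, 98), (212, 143, 81), (135, 94, 56), (57, 60, 59)]
164 [(100, 98, 93), (187, 165, 139), (196, 132, 69), (173, 120, 74), (61, 61, 59)]
166 [(188, 179, 165), (113, 99, 85), (198, 155, 113), (172, 136, 107), (59, 58, 63)]
168 [(87, 72, 66), (78, 64, 66), (126, 113, 108), (108, 94, 95), (54, 53, 56)]
170 [(68, 60, 56), (67, 58, 55), (90, 77, 79), (90, 75, 76), (59, 57, 57)]
172 [(70, 64, 63), (78, 69, 62), (91, 79, 77), (94, 81, 82), (57, 56, 58)]
```

View pics/c5.png

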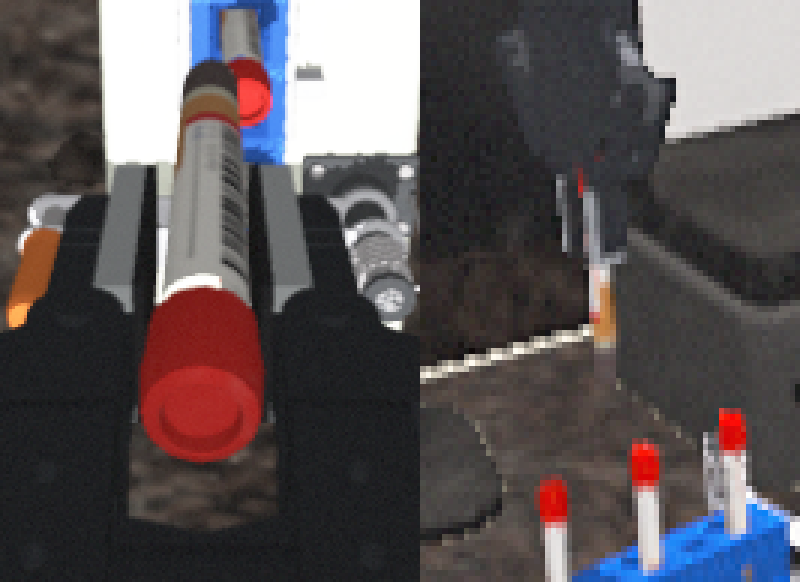

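On closer inspection the tube has a dark clear bottom that reaches v≈210 in the wrist view and v≈173 in the scene. The tube is therefore essentially straight in the gripper, with its bottom 64 mm below the TCP. The racked stoppers are at wrist (271,221) and (272,154).

```bash
python3 - <<'E'
from h import *
plan([(.577,.2088,.20,9.1,2),(.577,.2088,.127,None,5)],0)
E
```

```text
[[2.2,0.5,-0.2,-0.0,0],[2.3,0.6,-0.1,-0.1,0],[1.5,0.0,0.0,-0.0,0],[1.4,0.0,0.0,-0.0,0],[1.5,0.0,0.0,-0.0,0],[1.4,0.0,0.0,-0.0,0],[1.5,0.0,0.0,-0.0,0]]
end [0.5774 0.2086 0.1267] 9.1
```

Call:
{"name": "drive_tool", "arguments": {
  "steps": [
    [2.2,0.5,-0.2,0,0],
    [2.2,0.6,-0.1,0,0],
    [1.5,0,0,0,0],
    [1.5,0,0,0,0],
    [1.5,0,0,0,0],
    [1.4,0,0,0,0],
    [1.4,0,0,0,0],
    [0,0,0,0,0]
  ]
}}

```text
time: 8.0
eef_pos: [0.5764, 0.2093, 0.1267]
tcp_rot: [0.458, 0.539, -0.46, 0.537]
contact_force: [-0.1, -0.1, -0.2]
opening: 0.178
```

```bash
python3 - <<'E'
from h import *
pose(); c=grab('wrist','w6.png'); s=grab('scene','s6.png')
print(blobs(c,(0,120,70),(6,255,255),60)); print(blobs(s,(0,120,70),(6,255,255),10))
a=c['frame'][100:340,170:370,::-1]; b=s['frame'][150:246,170:238,::-1]
cv2.imwrite('pics/c6.png',np.hstack([cv2.resize(a,None,fx=2,fy=2),cv2.resize(b,(340,480),interpolation=0)]))
E
```

```text
t 8.0 p [0.5764 0.2093 0.1267] yaw 9.1 tilt [-0.004 -0.001 -1.   ] F [-0.1 -0.1 -0.2] op 0.178
[([259.6, 207.8], [244, 187, 32, 46, 1102]), ([257.1, 314.4], [237, 285, 41, 59, 2000])]
[([222.0, 181.2], [220, 178, 5, 8, 35]), ([205.8, 186.8], [203, 183, 6, 8, 39]), ([188.9, 192.8], [186, 189, 7, 8, 43]), ([108.9, 209.3], [102, 200, 15, 21, 223]), ([124.7, 215.1], [120, 210, 10, 12, 85]), ([134.3, 244.4], [123, 237, 24, 16, 307]), ([7.6, 314.0], [0, 311, 17, 7, 114]), ([33.5, 317.0], [21, 317, 26, 1, 26])]
```

View pics/c6.png

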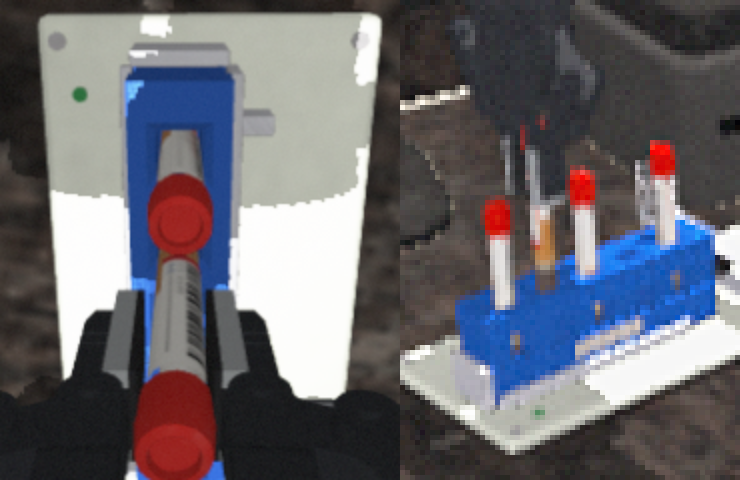

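The tube bottom is in pocket 3's mouth between the two racked tubes (scene crop around (545,280)), with no contact force. Next I'll lower it.

Call:
{"name": "drive_tool", "arguments": {
  "steps": [
    [0.8,0,0,0,0],
    [0.8,0,0,0,0],
    [0.8,0,0,0,0],
    [0.7,0,0,0,0],
    [0.5,0,0,0,0],
    [0.2,0,0,0,0],
    [0,0,0,0,0]
  ]
}}

```text
time: 8.8
eef_pos: [0.5777, 0.2097, 0.0909]
tcp_rot: [0.459, 0.538, -0.459, 0.538]
contact_force: [0.2, -0.2, 1.0]
opening: 0.18
```

Call:
{"name": "drive_tool", "arguments": {
  "steps": [
    [0.3,0,0,0,0],
    [0.2,0,0,0,0],
    [0.2,0,0,0,0],
    [0,0,0,0,0]
  ]
}}

```text
time: 9.2
eef_pos: [0.579, 0.2099, 0.0861]
tcp_rot: [0.459, 0.538, -0.458, 0.539]
contact_force: [-0.4, -0.3, 4.8]
opening: 0.178
```

Call:
{"name": "drive_tool", "arguments": {
  "steps": [
    [0,0,0,0,0.4],
    [0,0,0,0,0.4],
    [0,0,0,0,0.4],
    [-1,0,0,0,0.4],
    [-3,0,0,0,0.4],
    [-4,0,0,0,0.4],
    [-4,0,0,0,0.5],
    [-2,0,0,0,0.6]
  ]
}}

```text
time: 10.0
eef_pos: [0.5796, 0.2101, 0.2299]
tcp_rot: [0.461, 0.536, -0.457, 0.54]
contact_force: [-0.1, 0.3, -0.0]
opening: 0.601
```

```bash
python3 - <<'E'
from h import *
pose(); c=grab('wrist','w7.png'); s=grab('scene','s7.png')
print(blobs(c,(0,120,70),(6,255,255),60)); print(blobs(s,(0,120,70),(6,255,255),10)[:6])
for q in((.5724,.238,.124),(.578,.2088,.124),(.5822,.18,.124)): print(proj(s,q).round(1))
b=[x for x in blobs(c,(0,120,70),(6,255,255),60)]
for x in b: print(onz(c,*x[0],.131).round(4))
plan([(.56,-.05,.22,-30,0),(.5144,-.3448,.20,-77.7,0),(.5144,-.3448,.074,None,0)],.6)
E
```

```text
t 10.0 p [0.5796 0.2101 0.2299] yaw 9.1 tilt [ 0.007  0.001 -1.   ] F [-0.1  0.3 -0. ] op 0.601
[([504.2, 5.3], [491, 0, 21, 17, 192]), ([253.4, 160.5], [244, 150, 20, 22, 350]), ([255.5, 196.6], [247, 185, 18, 24, 350]), ([254.0, 229.4], [246, 218, 17, 23, 337]), ([254.5, 289.1], [247, 278, 16, 23, 328])]
[([221.9, 181.1], [220, 178, 5, 7, 34]), ([205.6, 186.7], [203, 183, 6, 8, 42]), ([197.2, 189.8], [195, 186, 6, 8, 41]), ([188.8, 192.8], [186, 189, 6, 8, 40]), ([108.9, 209.3], [102, 200, 15, 21, 223]), ([124.7, 215.1], [120, 210, 10, 12, 85])]
[189.1 193.8]
[197.4 190.7]
[205.6 187.9]
[0.7231 0.3725 0.131 ]
[0.5714 0.2391 0.131 ]
[0.5777 0.2102 0.131 ]
[0.581  0.1814 0.131 ]
[0.5905 0.1235 0.131 ]
[[0.1,-0.9,3.6,5.6,0.6],[0.2,-0.5,3.7,5.6,0.6],[0.1,-0.1,3.7,5.6,0.6],[0.2,0.2,3.8,5.5,0.6],[0.1,0.5,3.7,5.6,0.6],[0.2,1.0,3.6,5.6,0.6],[0.1,1.2,3.5,5.6,0.6],[0.3,1.5,4.0,6.8,0.6],[0.3,2.0,3.7,6.8,0.6],[0.3,2.5,3.5,6.8,0.6]]
[[0.2,2.8,3.2,6.9,0.6],[0.3,3.2,2.8,6.8,0.6],[0.3,3.5,2.4,6.8,0.6],[0.3,3.8,2.0,6.8,0.6],[4.2,0.0,0.0,-0.0,0.6],[4.2,0.0,0.0,-0.0,0.6],[4.2,0.0,0.0,-0.0,0.6]]
end [ 0.5146 -0.345   0.074 ] -77.7
```

The first spare stands level and in line with its neighbours: stopper rows 186.7, 189.8 and 192.8. Next is the second spare.

Call:
{"name": "drive_tool", "arguments": {
  "steps": [
    [0.1,-0.9,3.6,5.6,0.6],
    [0.2,-0.5,3.7,5.6,0.6],
    [0.1,-0.1,3.7,5.6,0.6],
    [0.2,0.2,3.8,5.5,0.6],
    [0.1,0.5,3.7,5.6,0.6],
    [0.2,1.0,3.6,5.6,0.6],
    [0.1,1.2,3.5,5.6,0.6],
    [0.3,1.5,4.0,6.8,0.6],
    [0.3,2.0,3.7,6.8,0.6],
    [0.3,2.5,3.5,6.8,0.6]
  ]
}}

```text
time: 11.1
eef_pos: [0.5366, -0.178, 0.2032]
tcp_rot: [-0.665, -0.239, 0.667, -0.237]
contact_force: [1.1, -0.3, 0.0]
opening: 0.602
```

Call:
{"name": "drive_tool", "arguments": {
  "steps": [
    [0.2,2.8,3.2,6.9,0.6],
    [0.3,3.2,2.8,6.8,0.6],
    [0.3,3.5,2.4,6.8,0.6],
    [0.3,3.8,2.0,6.8,0.6],
    [0,0,0,0,0.6],
    [0,0,0,0,0.6]
  ]
}}

```text
time: 11.7
eef_pos: [0.511, -0.3456, 0.1922]
tcp_rot: [-0.702, -0.076, 0.704, -0.074]
contact_force: [-0.1, 0.1, 0.1]
opening: 0.598
```

```bash
python3 - <<'E'
from h import *
pose(); c=grab('wrist','w8.png')
b=blobs(c,(0,120,70),(6,255,255),60)
for x in b: print(x,onz(c,*x[0],.119).round(4))
plan([(.5144,-.3448,.074,-77.7,0)],.6)
E
```

```text
t 11.7 p [ 0.511  -0.3456  0.1922] yaw -77.78 tilt [-0.002  0.003 -1.   ] F [-0.1  0.1  0.1] op 0.598
([407.4, 84.5], [401, 77, 14, 16, 160]) [ 0.6135 -0.4216  0.119 ]
([259.2, 201.1], [249, 189, 21, 26, 430]) [ 0.5153 -0.3455  0.119 ]
[[4.0,0.0,-0.1,0.0,0.6],[3.9,0.0,-0.1,0.0,0.6],[4.0,0.1,-0.1,0.0,0.6]]
end [ 0.5146 -0.3451  0.0735] -77.7
```

Call:
{"name": "drive_tool", "arguments": {
  "steps": [
    [3.5,0,-0.2,0,0.6],
    [3.5,0,-0.1,0,0.6],
    [3.0,0,-0.1,0,0.6],
    [1.8,0,0,0,0.6],
    [0,0,0,0,0.3],
    [0,0,0,0,0],
    [0,0,0,0,0],
    [0,0,0,0,0],
    [0,0,0,0,0],
    [0,0,0,0,0]
  ]
}}

```text
time: 12.75
eef_pos: [0.5165, -0.345, 0.0774]
tcp_rot: [0.703, 0.075, -0.703, 0.076]
contact_force: [-0.1, 0.2, 1.6]
opening: 0.182
```

Call:
{"name": "drive_tool", "arguments": {
  "steps": [
    [-0.3,0,0,0,0],
    [-1,0,0,0,0],
    [-2.5,0,0,0,0],
    [-4,0,0,0,0],
    [-4,0,0,0,0],
    [-4,0,0,0,0],
    [-1,0,0,0,0],
    [0,0,0,0,0]
  ]
}}

```text
time: 13.55
eef_pos: [0.5171, -0.3455, 0.2479]
tcp_rot: [0.704, 0.074, -0.702, 0.077]
contact_force: [-0.3, -0.0, -0.0]
opening: 0.18
```

```bash
python3 - <<'E'
from h import *
pose(); c=grab('wrist','w9.png')
print(blobs(c,(0,120,70),(6,255,255),60))
plan([(.56,-.08,.245,-35,0),(0.586,.150,.245,9.1,0)],0)
E
```

```text
t 13.55 p [ 0.5171 -0.3455  0.2479] yaw -77.7 tilt [ 0.004 -0.004 -1.   ] F [-0.3 -0.  -0. ] op 0.18
[([381.3, 91.5], [376, 85, 12, 14, 109]), ([257.1, 310.9], [237, 283, 40, 56, 1869])]
[[0.0,-3.6,-1.4,-6.1,0],[0.0,-3.3,-1.8,-6.1,0],[0.0,-3.2,-2.1,-6.1,0],[0.0,-3.0,-2.5,-6.1,0],[0.0,-2.6,-2.8,-6.1,0],[0.0,-2.4,-3.0,-6.1,0],[0.0,-2.0,-3.3,-6.1,0],[0.0,-1.8,-3.4,-7.4,0],[0.0,-1.4,-3.6,-7.3,0],[0.0,-1.0,-3.7,-7.4,0]]
[[0.0,-0.4,-3.8,-7.3,0],[0.0,0.1,-3.9,-7.4,0],[0.0,0.5,-3.8,-7.3,0]]
end [0.5858 0.15   0.2449] 9.1
```

Call:
{"name": "drive_tool", "arguments": {
  "steps": [
    [0,-3.6,-1.4,-6.1,0],
    [0,-3.3,-1.8,-6.1,0],
    [0,-3.2,-2.1,-6.1,0],
    [0,-3.0,-2.5,-6.1,0],
    [0,-2.6,-2.8,-6.1,0],
    [0,-2.4,-3.0,-6.1,0],
    [0,-2.0,-3.3,-6.1,0],
    [0,-1.8,-3.4,-7.4,0],
    [0,-1.4,-3.6,-7.3,0],
    [0,-1.0,-3.7,-7.4,0]
  ]
}}

```text
time: 14.6
eef_pos: [0.5711, 0.0369, 0.2409]
tcp_rot: [-0.55, -0.444, 0.553, -0.441]
contact_force: [0.4, 0.2, -0.4]
opening: 0.181
```

Call:
{"name": "drive_tool", "arguments": {
  "steps": [
    [0,-0.4,-3.8,-7.3,0],
    [0,0.1,-3.9,-7.4,0],
    [0,0.5,-3.8,-7.3,0],
    [0,0,0,0,0],
    [0,0,0,0,0]
  ]
}}

```text
time: 15.1
eef_pos: [0.5844, 0.1505, 0.2414]
tcp_rot: [0.457, 0.539, -0.46, 0.537]
contact_force: [-0.1, -0.3, -0.5]
opening: 0.184
```

```bash
python3 - <<'E'
from h import *
pose(); c=grab('wrist','w10.png'); s=grab('scene','s10.png')
print(blobs(c,(0,120,70),(6,255,255),60)); b=blobs(c,(0,120,70),(6,255,255),60)
for x in b[:4]: print(onz(c,*x[0],.131).round(4))
p=readout.get_state()['eef_pos']; print('bot px',proj(c,p-[0,0,.067]),proj(s,p-[0,0,.067]))
plan([(.5863,.1522,.20,9.1,2),(.5863,.1522,.13,None,5)],0)
a=c['frame'][140:380,170:370,::-1]; b=s['frame'][135:231,175:243,::-1]
cv2.imwrite('pics/c10.png',np.hstack([cv2.resize(a,None,fx=2,fy=2),cv2.resize(b,(340,480),interpolation=0)]))
E
```

```text
t 15.1 p [0.5844 0.1505 0.2414] yaw 9.15 tilt [-0.005 -0.001 -1.   ] F [-0.1 -0.3 -0.5] op 0.184
[([261.4, 80.9], [252, 71, 20, 21, 341]), ([263.0, 121.1], [254, 111, 19, 21, 316]), ([261.3, 158.0], [252, 148, 19, 21, 315]), ([257.0, 311.4], [237, 283, 41, 57, 1944])]
[0.5717 0.2378 0.131 ]
[0.5778 0.2088 0.131 ]
[0.5812 0.1798 0.131 ]
[0.6017 0.031  0.131 ]
bot px [259.96190013 214.37280184] [213.2441733  169.22178964]
[[2.1,0.1,-0.1,-0.0,0],[2.1,0.1,-0.2,-0.1,0],[1.4,0.0,0.0,-0.0,0],[1.4,0.0,0.0,-0.0,0],[1.4,0.0,0.0,-0.0,0],[1.4,0.0,0.0,-0.0,0],[1.4,0.0,0.0,-0.0,0]]
end [0.5865 0.1524 0.1305] 9.1
```

View pics/c10.png

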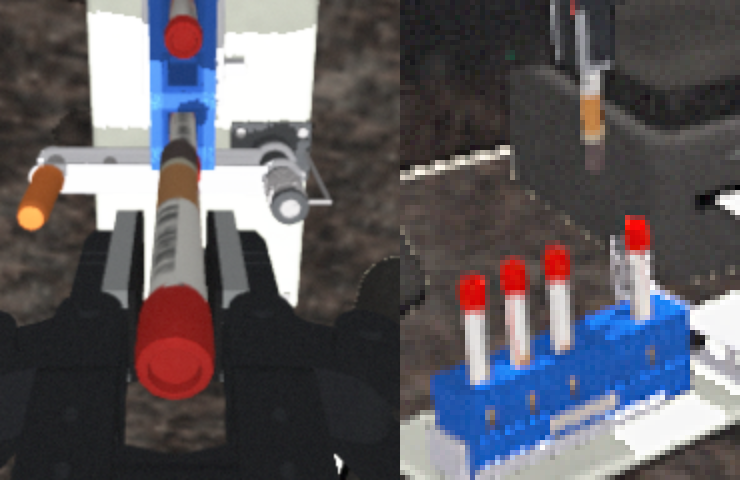

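Four stoppers are now in the rack. The held tube hangs straight, with its bottom at wrist (260,215), just beside pocket 1. The lever still rests on the rack, with its knob at crop (30,215).

Call:
{"name": "drive_tool", "arguments": {
  "steps": [
    [2.1,0.1,0,0,0],
    [2.1,0.1,-0.1,0,0],
    [1.4,0,0,0,0],
    [1.4,0,0,0,0],
    [1.4,0,0,0,0],
    [1.4,0,0,0,0],
    [1.3,0,0,0,0],
    [0,0,0,0,0]
  ]
}}

```text
time: 16.0
eef_pos: [0.5861, 0.1511, 0.1306]
tcp_rot: [0.458, 0.539, -0.46, 0.537]
contact_force: [-0.5, 0.3, -0.0]
opening: 0.183
```

Call:
{"name": "drive_tool", "arguments": {
  "steps": [
    [0.5,0,0,0,0],
    [0.8,0,0,0,0],
    [0.8,0,0,0,0],
    [0.7,0,0,0,0],
    [0.4,0,0,0,0],
    [0.2,0,0,0,0],
    [0,0,0,0,0]
  ]
}}

```text
time: 16.7
eef_pos: [0.5875, 0.1513, 0.099]
tcp_rot: [0.459, 0.538, -0.459, 0.538]
contact_force: [-0.3, 1.4, 0.6]
opening: 0.186
```

Call:
{"name": "drive_tool", "arguments": {
  "steps": [
    [0.4,0,0,0,0],
    [0.4,0,0,0,0],
    [0.3,0,0,0,0],
    [0.1,0,0,0,0],
    [0,0,0,0,0]
  ]
}}

```text
time: 17.2
eef_pos: [0.5889, 0.1514, 0.0893]
tcp_rot: [0.459, 0.537, -0.458, 0.539]
contact_force: [0.3, -0.2, 7.0]
opening: 0.18
```

Call:
{"name": "drive_tool", "arguments": {
  "steps": [
    [0,0,0,0,0.4],
    [0,0,0,0,0.4],
    [0,0,0,0,0.4],
    [-1,0,0,0,0.4],
    [-3,0,0,0,0.4],
    [-4,0,0,0,0.4],
    [-4,0,0,0,0.5],
    [-2,0,0,0,0.6],
    [0,0,0,0,0.6]
  ]
}}

```text
time: 18.1
eef_pos: [0.5899, 0.1516, 0.2329]
tcp_rot: [0.461, 0.536, -0.456, 0.54]
contact_force: [1.1, 0.8, 0.7]
opening: 0.601
```

```bash
python3 - <<'E'
from h import *
pose(); c=grab('wrist','w11.png'); s=grab('scene','s11.png')
for x in blobs(c,(0,120,70),(6,255,255),60): print('w',x[0],onz(c,*x[0],.131).round(4))
print([x[0] for x in blobs(s,(0,120,70),(6,255,255),10)[:6]])
for x in blobs(c,(8,150,100),(18,255,255),40): print('or w',x,onz(c,*x[0],.09).round(4))
for x in blobs(s,(8,150,100),(18,255,255),10): print('or s',x)
plan([(.525,.073,.20,-80.9,0)],.6)
E
```

```text
t 18.1 p [0.5899 0.1516 0.2329] yaw 9.1 tilt [ 0.009  0.001 -1.   ] F [1.1 0.8 0.7] op 0.601
w [251.5, 80.8] [0.5716 0.2379 0.131 ]
w [253.7, 122.4] [0.5778 0.2089 0.131 ]
w [252.3, 160.5] [0.5813 0.1798 0.131 ]
w [254.4, 196.6] [0.5875 0.1505 0.131 ]
w [253.0, 228.4] [0.5908 0.1223 0.131 ]
[[221.9, 181.1], [213.7, 184.0], [205.7, 187.1], [197.2, 189.9], [189.0, 192.8], [108.9, 209.4]]
or w ([179.8, 242.8], [168, 226, 25, 34, 480]) [0.5238 0.0766 0.09  ]
or s ([247.1, 197.9], [245, 190, 6, 16, 73])
or s ([12.3, 294.7], [10, 293, 6, 4, 10])
[[0.25,-0.67,0.61,8.2,0.6],[0.24,-0.58,0.71,8.2,0.6],[0.25,-0.47,0.77,8.1,0.6],[0.25,-0.36,0.84,8.2,0.6],[0.24,-0.23,0.88,8.2,0.6],[0.25,-0.11,0.9,8.2,0.6],[0.25,0.02,0.91,8.2,0.6],[0.24,0.16,0.9,8.2,0.6],[0.25,0.28,0.87,8.1,0.6],[0.25,0.39,0.82,8.2,0.6]]
[[0.24,0.51,0.75,8.2,0.6]]
end [0.525 0.073 0.2  ] -80.9
```

All five stoppers lie evenly on one line in both views (scene rows 181.1, 184.0, 187.1, 189.9, 192.8), so both spares are home. Now I'll move above the knob.

Call:
{"name": "drive_tool", "arguments": {
  "steps": [
    [0.2,-0.7,0.6,8.2,0.6],
    [0.2,-0.6,0.7,8.2,0.6],
    [0.2,-0.5,0.8,8.2,0.6],
    [0.2,-0.3,0.8,8.2,0.6],
    [0.2,-0.2,0.9,8.2,0.6],
    [0.2,-0.1,0.9,8.2,0.6],
    [0.2,0,0.9,8.2,0.6],
    [0.2,0.2,0.9,8.1,0.6],
    [0.2,0.3,0.9,8.2,0.6],
    [0.2,0.4,0.8,8.2,0.6]
  ]
}}

```text
time: 19.2
eef_pos: [0.5293, 0.0793, 0.2041]
tcp_rot: [-0.698, -0.104, 0.701, -0.103]
contact_force: [0.9, -0.4, 0.8]
opening: 0.598
```

Call:
{"name": "drive_tool", "arguments": {
  "steps": [
    [0.2,0.5,0.7,8.2,0.6],
    [0,0,0,0,0.6],
    [0,0,0,0,0.6]
  ]
}}

```text
time: 19.5
eef_pos: [0.5251, 0.0728, 0.2035]
tcp_rot: [-0.704, -0.057, 0.706, -0.056]
contact_force: [-0.8, -0.3, 0.2]
opening: 0.598
```

```bash
python3 - <<'E'
from h import *
pose(); c=grab('wrist','w12.png')
for x in blobs(c,(8,150,100),(18,255,255),40): print('or w',x,onz(c,*x[0],.09).round(4))
print([proj(c,(.524,.074,z)).round(0) for z in(.062,.105)])
plan([(.5245,.074,.14,-80.9,0),(.5245,.074,.07,None,4)],.6)
E
```

```text
t 19.5 p [0.5251 0.0728 0.2035] yaw -80.85 tilt [-0.003  0.    -1.   ] F [-0.8 -0.3  0.2] op 0.598
or w ([257.6, 188.7], [248, 173, 20, 32, 499]) [0.5255 0.0728 0.09  ]
[array([256., 181.]), array([256., 196.])]
[[3.2,-0.1,0.0,0.0,0.6],[3.2,0.0,0.1,0.0,0.6],[1.8,0.0,0.0,-0.0,0.6],[1.7,0.0,0.0,-0.0,0.6],[1.8,0.0,0.0,-0.0,0.6],[1.7,0.0,0.0,-0.0,0.6]]
end [0.5243 0.0737 0.07  ] -80.9
```

View pics/w12.png

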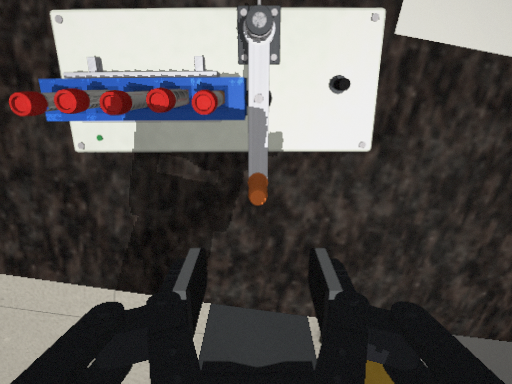

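The full rack has stoppers at (28,103) to (204,102). The lever points at the robot, with its knob at (258,188) midway between the fingers, and the stop post is at (340,85). I'll descend and grip.

Call:
{"name": "drive_tool", "arguments": {
  "steps": [
    [3.2,0,0,0,0.6],
    [3.2,0,0,0,0.6],
    [1.8,0,0,0,0.6],
    [1.8,0,0,0,0.6],
    [1.8,0,0,0,0.6],
    [1.5,0,0,0,0.6],
    [0,0,0,0,0.3],
    [0,0,0,0,0],
    [0,0,0,0,0],
    [0,0,0,0,0]
  ],
  "force": 40
}}

```text
time: 20.55
eef_pos: [0.5266, 0.0728, 0.0731]
tcp_rot: [0.706, 0.056, -0.704, 0.056]
contact_force: [0.8, 1.0, -1.2]
opening: 0.171
```

```bash
python3 - <<'E'
from h import *
pose()
p=readout.get_state()['eef_pos']; pv=np.array([.6517,.0944]); d=p[:2]-pv; print('r',np.hypot(*d),np.degrees(np.arctan2(d[1],d[0]))%360)
def arc(th0,r,degs):
    a0=np.arctan2(d[1],d[0]); return [(*(pv+r*np.array([np.cos(a0+np.radians(g)),np.sin(a0+np.radians(g))])),p[2],-80.9+g,2) for g in degs]
plan(arc(0,np.hypot(*d),[5,10,15,20,25,30,35,40,45,50,54]),0)
E
```

```text
t 20.55 p [0.5266 0.0728 0.0731] yaw -80.99 tilt [ 0.002  0.    -1.   ] F [ 0.8  1.  -1.2] op 0.171
r 0.12697096767771954 189.78933627939642
[[0.0,0.55,-0.03,-2.5,0],[0.0,0.56,-0.01,-2.6,0],[0.0,0.55,-0.03,-2.5,0],[0.0,0.55,-0.01,-2.5,0],[0.0,0.55,-0.03,-2.5,0],[0.0,0.56,0.0,-2.5,0],[0.0,0.55,-0.03,-2.5,0],[0.0,0.56,-0.01,-2.5,0],[0.0,0.55,-0.03,-2.5,0],[0.0,0.55,-0.01,-2.5,0]]
[[0.0,0.55,-0.03,-2.5,0],[0.0,0.56,0.0,-2.5,0],[0.0,0.55,-0.03,-2.5,0],[0.0,0.56,-0.01,-2.5,0],[0.0,0.55,-0.03,-2.5,0],[0.0,0.55,-0.01,-2.5,0],[0.0,0.56,-0.03,-2.5,0],[0.0,0.55,-0.01,-2.5,0],[0.0,0.55,-0.03,-2.5,0],[0.0,0.56,0.0,-2.5,0]]
[[0.0,0.44,-0.02,-2.0,0],[0.0,0.44,-0.01,-2.0,0]]
end [ 0.5956 -0.0195  0.0731] -26.9
```

Call:
{"name": "drive_tool", "arguments": {
  "steps": [
    [0,0.56,-0.02,-2.5,0],
    [0,0.56,-0.02,-2.5,0],
    [0,0.56,-0.02,-2.5,0],
    [0,0.56,-0.02,-2.5,0],
    [0,0.56,-0.02,-2.5,0],
    [0,0.56,-0.02,-2.5,0],
    [0,0.56,-0.02,-2.5,0],
    [0,0.56,-0.02,-2.5,0],
    [0,0.56,-0.02,-2.5,0],
    [0,0,0,0,0]
  ]
}}

```text
time: 21.55
eef_pos: [0.5433, 0.0265, 0.0731]
tcp_rot: [-0.68, -0.193, 0.681, -0.191]
contact_force: [-5.1, 3.9, 4.1]
opening: 0.17
```

```bash
python3 - <<'E'
from h import *
pose(); p=readout.get_state()['eef_pos']; d=p[:2]-[.6517,.0944]; print(np.hypot(*d),np.degrees(np.arctan2(d[1],d[0]))%360-189.1)
E
```

```text
t 21.55 p [0.5433 0.0265 0.0731] yaw -58.54 tilt [-0.002  0.002 -1.   ] F [-5.1  3.9  4.1] op 0.17
0.12791811542026565 22.968341195107058
```

Call:
{"name": "drive_tool", "arguments": {
  "steps": [
    [0,0.56,-0.02,-2.5,0],
    [0,0.56,-0.02,-2.5,0],
    [0,0.56,-0.02,-2.5,0],
    [0,0.56,-0.02,-2.5,0],
    [0,0.56,-0.02,-2.5,0],
    [0,0.56,-0.02,-2.5,0],
    [0,0.56,-0.02,-2.5,0],
    [0,0.56,-0.02,-2.5,0],
    [0,0.56,-0.02,-2.5,0],
    [0,0.56,-0.02,-2.5,0]
  ]
}}

```text
time: 22.55
eef_pos: [0.5811, -0.0135, 0.073]
tcp_rot: [-0.621, -0.336, 0.625, -0.334]
contact_force: [-9.2, -0.1, 5.4]
opening: 0.17
```

Call:
{"name": "drive_tool", "arguments": {
  "steps": [
    [0,0.4,0,-2,0],
    [0,0.3,0,-1,0],
    [0,0,0,0,0],
    [0,0,0,0,0]
  ]
}}

```text
time: 22.95
eef_pos: [0.587, -0.0172, 0.073]
tcp_rot: [-0.612, -0.352, 0.616, -0.35]
contact_force: [-9.1, 0.5, 6.7]
opening: 0.173
```

```bash
python3 - <<'E'
from h import *
pose(); p=readout.get_state()['eef_pos']; d=p[:2]-[.6517,.0944]; print(np.hypot(*d),np.degrees(np.arctan2(d[1],d[0]))%360-189.1)
E
```

```text
t 22.95 p [ 0.587  -0.0172  0.073 ] yaw -30.51 tilt [-0.006  0.    -1.   ] F [-9.1  0.5  6.7] op 0.173
0.1290092635276248 50.78152828426508
```

Call:
{"name": "drive_tool", "arguments": {
  "steps": [
    [0,0.3,0,-0.8,0],
    [0,0.3,0,-0.6,0],
    [0,0,0,0,0],
    [0,0,0,0,0]
  ]
}}

```text
time: 23.35
eef_pos: [0.5907, -0.0194, 0.073]
tcp_rot: [-0.607, -0.361, 0.612, -0.356]
contact_force: [-13.6, 2.9, 9.7]
opening: 0.172
```

Call:
{"name": "drive_tool", "arguments": {
  "steps": [
    [0,0.3,0,0,0],
    [0,0.3,0,0,0],
    [0,0,0,0,0],
    [0,0,0,0,0],
    [0,0,0,0,0]
  ]
}}

```text
time: 23.85
eef_pos: [0.591, -0.0197, 0.0727]
tcp_rot: [-0.603, -0.365, 0.616, -0.352]
contact_force: [-27.1, 8.3, 20.3]
opening: 0.171
```

```bash
python3 - <<'E'
from h import *
pose(); c=grab('wrist','w13.png'); s=grab('scene','s13.png'); t=grab('top','t13.png')
print([x[0] for x in blobs(s,(0,120,70),(6,255,255),10)[:6]]); print([x[0] for x in blobs(t,(0,120,70),(6,255,255),10)])
p=readout.get_state()['eef_pos']; d=p[:2]-[.6517,.0944]; print(np.hypot(*d),np.degrees(np.arctan2(d[1],d[0]))%360-189.1)
E
```

```text
t 23.85 p [ 0.591  -0.0197  0.0727] yaw -29.05 tilt [-0.024  0.006 -1.   ] F [-27.1   8.3  20.3] op 0.171
[[221.9, 181.1], [213.9, 183.8], [205.6, 186.7], [197.3, 189.6], [188.7, 192.7], [108.9, 209.3]]
[[132.1, 120.9], [134.2, 153.0], [219.4, 178.8], [209.8, 180.0], [200.0, 182.1], [190.2, 183.6], [180.6, 185.5], [122.9, 211.9], [36.8, 225.6]]
0.12922032265799208 52.91335819173153
```

View pics/w13.png

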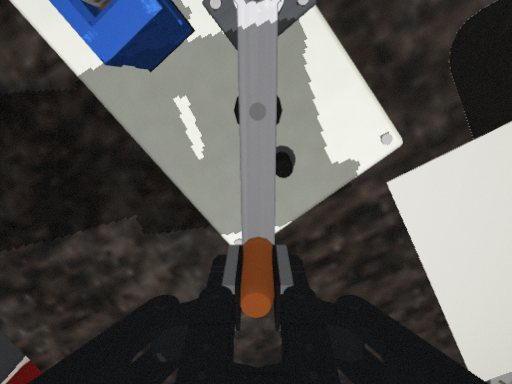

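The lever lies against the stop post at (284,160), with the knob gripped at (257,280). The last 6 mm of commanded push moved it only 0.3 mm, while the force rose to about 35 N. The rack stoppers are unchanged, so I'm handing in.

Call:
{"name": "drive_tool", "arguments": {
  "steps": [
    [0,0,0,0,0],
    [0,0,0,0,0],
    [0,0,0,0,0],
    [0,0,0,0,0]
  ]
}}

```text
time: 24.4
eef_pos: [0.5911, -0.0197, 0.0727]
tcp_rot: [-0.603, -0.365, 0.616, -0.352]
contact_force: [-27.2, 9.4, 19.9]
opening: 0.173
```

```bash
python3 - <<'E'
from h import *
pose(); print(sign_off())
E
```

```text
t 24.4 p [ 0.5911 -0.0197  0.0727] yaw -29.05 tilt [-0.024  0.006 -1.   ] F [-27.2   9.4  19.9] op 0.173
the job is handed in; nothing more can be done
None
```

I put both spare tubes fully home in the rack's empty pockets (1 and 3) while the lever kept the rack clamped. I then swung the lever by its knob to its stop and handed the job in at 24.4 s, still gripping it there.

- **Tubes:** all five stoppers are evenly spaced on one straight line in the scene and top views, and the three tubes already racked have not visibly moved. I felt the floor of each pocket as a push of 5–7 N when the tube seated.
- **Lever:** from the arm's position the lever stands at about 52.9° (0.92 rad). That is slightly over the nominal 0.90 rad stop, within the calibration error. The wrist view shows it against the stop post, and the last 6 mm of commanded push moved it only 0.3 mm. The arm holds with about 35 N in total.
- **Not as expected:** the tool tilted about 1.4° under that final push. Early on, a first reading suggested the tube leaned in the gripper; a closer look showed I had missed its dark clear bottom.
- **Not checked at the end:** I did not re-measure the grey tube or the yellow cups and timer. The red-capped bystanders did not move in the camera views, and the arm met no unexpected contact on the way.

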